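# Catch the can out of the drinks dispenser

### The job

Get the last fizzy drink out of the can dispenser: push its green plate down to let the red can roll out, then catch it softly on the open runway: bring your fingers down just ahead of it, moving along with it at nearly its own speed, and take the speed off gradually instead of letting it run into a still hand. Have it almost at a standstill before it gets to the front lip, then ease it the rest of the way and leave it lying quietly against the lip, with your hand away and the gate sprung back up. Leave the mug, jar, tumbler and pepper mill beside it where they stand.

Things in the scene. Friction and masses are not known exactly. Their poses are not given: they have to be found in the camera images.
- dispenser: Fixed white gravity can dispenser of sheet metal, 500 mm long, 200 mm wide. Origin: centre of its footprint, on the counter; x is level and points downhill along the runway, y across, z up. The runway's side walls (inner faces at y = +-82 mm) stand 34 mm above its floor. A wire hood covers x = -235 to -55 mm, its top 85 mm above the floor; from there on the runway is open above.
- runway (a point): Point on the runway's floor, in the middle at the hood's front edge (x = -55, y = 0, z = 52 mm in the dispenser's frame). The flat floor falls towards the lip by 32 to 44 mm per m (set a little differently each time; the line from this point to point lip shows it). Let go, the can rolls down by itself, gaining 0.08 to 0.18 m/s each second, and stays nowhere but against gate or lip.
- lip (a point): The front lip, the stop at the low end: point on the floor midway between its two rubber-faced tabs, at the plane of their faces (x = 233, y = 0, z = 39 to 43 mm in the dispenser's frame). The tabs are 42 mm high, one at each side; the 95 mm gap between them is open down to the floor, so fingers can pass. A can against the tabs has its centre at x = 201 mm in that frame, 33 mm above the floor.
- can: Full red drinks can with a white band, lying across the runway: a cylinder of 66 mm diameter and 157 mm length, about 0.50 kg (0.38 to 0.62). Origin: its centre; y is its long axis (the others turn as it rolls). It starts at rest behind the gate, under the hood, its centre at x = -157.5, z = 89 mm in the dispenser's frame, and has 358 mm to roll.
- gate (a joint): Travel of the spring gate in m: 0 = up (a nylon rod across the runway at x = -130 mm, its top 14 mm above the floor, blocks the can), 0.018 = fully down (rod below the floor). The press takes about 2 N at first, 5 N at the bottom; it springs back up when let go. Keep it down until the can's centre has passed x = -95 mm, or the rising rod kicks the can.
- push_plate (a point): Centre of the top face of the gate's green push plate (44 mm along the dispenser's x, 60 mm across), above the hood, 183 mm above the counter when up. Press it straight down by 18 mm.
- mug: White mug, 82 mm across, 95 mm high, standing to one side of the dispenser; leave alone. Origin: centre of its underside.
- jam_jar: Amber glass jar with brass lid, 70 mm across, 100 mm high; leave alone. Origin: centre of its underside.
- tumbler: Green glass tumbler, 74 mm across, 100 mm high; leave alone. Origin: centre of its underside.
- pepper_mill: Dark wood pepper mill, 60 mm across, 155 mm high; leave alone. Origin: centre of its underside.
Mind the look-alikes: they are no part of the job. Leave any orange or turquoise look-alike of the can alone.

How it is judged:
On the way, in this order (a step that is already met when the one before it is completed fails the run):
1. the fingers run along with the rolling can: within 65 mm (tool centre to can centre) for 0.2 s while it rolls faster than 0.11 m/s (distance between the grasp point and can below 0.065 m and linear speed of can above 0.11 m/s), for 0.2 s.
2. the can is caught on the open runway: slower than 0.08 m/s for 0.3 s with at least 20 mm still to go to the lip (x of can in the frame of dispenser between -0.05 and 0.181 m and linear speed of can below 0.08 m/s), for 0.3 s.
At the end, for the whole second after the job is handed in: The can lies on the runway against the front lip (its centre within 10 mm of 0.201 m along the dispenser's x, lying across it within 0.12 rad), still (under 0.02 m/s), and the gate is back up (joint under 4 mm) (x of can in the frame of dispenser between 0.191 and 0.211 m and height (world z) of can below 0.085 m and angle between the y axis of can and the y axis of dispenser, either way round below 0.12 rad and linear speed of can below 0.02 m/s and value of joint gate below 0.004 m); the robot touches nothing.
It fails at once if the can knocks hard against the fingers or is squeezed (over 20 N) (contact force between can and the fingers above 20 N).
It fails at once if the can runs into the front lip faster than 0.15 m/s (x of can in the frame of dispenser above 0.193 m and linear speed of can above 0.15 m/s).
It fails at once if the can falls off the dispenser (height (world z) of can below 0.05 m).
It fails at once if the mug, jar, tumbler or pepper mill is shifted by more than 30 mm (distance of any of mug, jam_jar, tumbler, pepper_mill from where it was at the start of the episode above 0.03 m).
It also fails if it takes over 29 s, if anything falls off the work surface, if the arm or the gripper's body presses on something with over 40 N, if the wrist force passes 120 N, or if a joint passes its speed limit or range.

### The arm

A 6-joint arm with a two-finger parallel gripper is mounted at the origin on the work surface. World frame = base frame: x ahead of the robot, y to its left, z up, the work surface at z = 0. Lengths are in m, angles in rad, forces in N, time in s.
With the tool pointing down it reaches from about 0.425 to 0.95 m from the base axis. Payload 3.5 kg.
Tool frame: the origin (TCP) lies between the finger pads, 19 mm behind the fingertips; this is the grasp point; z points along the fingers, y is the line along which they close (so a half turn about z gives the same grasp; the last joint's range is limited). The gripper opens to 85 mm and grips with 20 to 120 N. Pads are 22 mm wide; open, the fingers measure 114 mm over their backs; the gripper's body (76 mm by 85 mm) begins 54 mm behind the grasp point. The pads swing forward as they close: fully open they stand 13 mm farther back than shut.
Start: joints at [1.166, 0.286, 1.577, -0, 1.279, -0.15], TCP at [0.17, 0.653, 0.25] pointing down, gripper open.
Joint ranges: [-2.77, 2.77], [-0.9, 2.22], [0.21, 2.48], [-1.53, 4.67], [0.24, 2.81], [-2.84, 2.84]. Speed limits (rad/s): [2.79, 2.79, 3.14, 3.14, 3.14, 3.14].

### API

Orientations are given as [roll, pitch, yaw] about the fixed x, y, z axes, in that order (R = Rz(yaw) Ry(pitch) Rx(roll)).
In Python, from rig import robot, optics gives the robot as it stands.
- The arm moves only by the tool jog_arm, never from a script. Its argument "increments" is a list of rows, each a list of 7 numbers: the opening, from -1 (shut) to 1 (fully open), then the shift along the world's x, y, z in cm, then the turn, a rotation vector about the world's x, y, z in degrees. In form: [[grip, x, y, z, ax, ay, az], ...]. A call has 1 to 10 rows; each row is the pose to reach, as a shift and turn from the pose commanded when the call began; what a row does not reach only later rows make up. A row lasts 1/10 s, in which the tool goes at most 50 mm and 8.59 degrees, less where a joint would pass 70% of its speed; a pose out of reach is approached as far as the arm can. A call with a gripper value outside its range is refused whole. The fingers move at their own pace and stop on an object; the grip force is fixed at half the most. Time passes only in rows, so rows that repeat a pose let the fingers close. It gives the time, the measured TCP pose, the force, the opening and the grip force at its end, in the units of the state.
- robot.sense(): the state, without advancing time (a new reading comes with each control period).
- optics.grab_frame(name): name is "side" or "top"; returns the picture (384x512x3 uint8, blue, green, red); there is no depth.
- optics.camera_model(name): a dict with "K" (3x3 intrinsics, pixels), "R" (3x3) and "t" (3): a world point X has camera coordinates R X + t. Camera axes: x right, y down, z forward; pixel columns grow to the right and rows downward; lengths in m; the calibration is good to about 2 mm. A picture is of the moment at which its call begins. camera_model takes no time and is no camera call.
- robot.finish_job(): hands the job in; it is judged then, once.
The state is a dict: "t": time; "q": joint angles; "joint_velocities": joint speeds; "tau": joint torques, N m; "tool_pos": TCP position; "orientation": TCP orientation; "ft_force": force on the tool from outside, world axes, zero at the start; "moment": the same for the moment, N m; "width": finger opening in m; "grasp_force": force on a finger pad.
Only numpy, scipy, OpenCV 4.12 (cv2) and the standard library are available. Lean on these libraries where they do the work, as an engineer would, in place of code of your own. Each camera call takes 0.05 s, during which the arm holds its last target. There are 200 camera calls.

## Working session

There is one attempt and no reset: what is moved stays moved. The work goes in short steps, Python scripts to look and compute and a tool call to move; the robot and the scene stay as the last step left them, time stands still between calls to the robot, and variables do not carry over. Pictures are saved under pics/ and viewed, at most 10 in all, crops included, and the job is handed in when it is done.

Besides the shell and the picture viewer there is one more tool, called after ">>>" as a command line: name --pt "numbers of a row" for each row, then --argument value for the rest. jog_arm: Moves the arm, as the interface text tells. Its arguments: {"type":"object","properties":{"increments":{"type":"array","items":{"type":"array","items":{"type":"number"}}}},"required":["increments"]}

```bash
mkdir -p pics; ls; python3 - <<'E'
from rig import robot, optics
import cv2
for n in("side","top"):
    cv2.imwrite(f"pics/{n}0.png",optics.grab_frame(n)); m=optics.camera_model(n); print(n,m["K"],m["R"],m["t"])
print(robot.sense())
E
```

```text
pics
side [[349.70464276   0.         258.24113211]
 [  0.         349.70464276 190.06095178]
 [  0.           0.           1.        ]] [[ 0.84719802 -0.53077293  0.02314343]
 [-0.27561011 -0.47632444 -0.83495754]
 [ 0.45419664  0.70099581 -0.5498275 ]] [-0.37732345  0.25064168  1.00992459]
top [[392.96415133   0.         250.48638806]
 [  0.         392.96415133 197.1074907 ]
 [  0.           0.           1.        ]] [[-0.03566233 -0.99936066  0.00254241]
 [-0.97605729  0.0342843  -0.21479467]
 [ 0.21457018 -0.01014162 -0.97665592]] [0.02457811 0.50901721 1.08971408]
{'t': 0.1, 'q': array([ 1.16601434e+00,  2.87116681e-01,  1.57804350e+00,  1.41543027e-05,
        1.27860551e+00, -1.49995740e-01]), 'joint_velocities': array([ 0.00098175, -0.00307942, -0.00379449,  0.0001848 , -0.00161618,
        0.00049103]), 'tau': array([ 2.02486945e-04, -4.07294762e+01, -2.93699616e+01, -1.70132171e-04,
        3.44240812e-03, -8.45239441e-06]), 'tool_pos': array([0.16986863, 0.65269778, 0.24875207]), 'orientation': array([-3.13944604e+00, -3.38118307e-04,  2.88680196e+00]), 'ft_force': array([ 0.11604832,  0.2960297 , -1.34028966]), 'moment': array([-0.00909289, -0.04404249, -0.04043498]), 'grasp_force': 0.0, 'width': 0.08508590059546267}
```

View pics/side0.png

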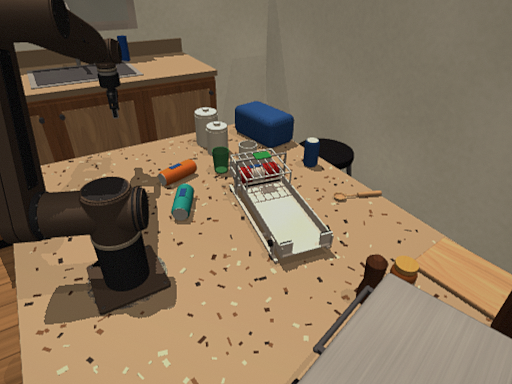

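View pics/top0.png

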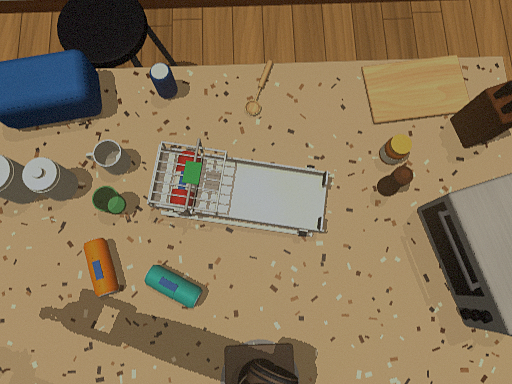

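The top view shows the red can under the hood at about (183,177), with the green plate at (193,173) and the lip tabs at about (325,180) and (320,218). The look-alikes are the orange can (100,268), the turquoise can (173,286) and the dark blue can (162,80). By the description I choose the red one behind the gate. The runway heads right in the image, which is world −y. Next I'll check it in a crop.

```bash
cat > h.py <<'E'
import numpy as np, cv2
from rig import robot, optics
M={n:optics.camera_model(n) for n in("side","top")}
def ray(n,p):
    m=M[n]; d=m["R"].T@np.linalg.inv(m["K"])@[p[0],p[1],1]; return -m["R"].T@m["t"],d
def onz(n,p,z):
    c,d=ray(n,p); return c+d*(z-c[2])/d[2]
def tri(ps,pt):
    A=[];b=[]
    for n,p in(("side",ps),("top",pt)):
        c,d=ray(n,p); d=d/np.linalg.norm(d); P=np.eye(3)-np.outer(d,d); A.append(P);b.append(P@c)
    A=np.vstack(A);b=np.hstack(b); x,r,*_=np.linalg.lstsq(A,b,rcond=None); return x,np.sqrt(r)
def proj(n,X):
    m=M[n]; c=m["K"]@(m["R"]@np.asarray(X)+m["t"]); return c[:2]/c[2]
def mask(im,lo,hi,box):
    h=cv2.inRange(cv2.cvtColor(im,cv2.COLOR_BGR2HSV),lo,hi); k=np.zeros_like(h); x0,y0,x1,y1=box; k[y0:y1,x0:x1]=h[y0:y1,x0:x1]; return k
E
python3 - <<'E'
from h import *
t=cv2.imread("pics/top0.png"); s=cv2.imread("pics/side0.png")
a=cv2.resize(t[130:245,140:340],None,fx=4,fy=4,interpolation=cv2.INTER_CUBIC)
cv2.imwrite("pics/ct.png",a)
b=cv2.resize(s[140:260,220:340],None,fx=5,fy=5,interpolation=cv2.INTER_CUBIC)
cv2.imwrite("pics/cs.png",b)
c=[]
for im,box in((s,(240,145,280,165)),(t,(180,155,206,190))):
    m=mask(im,(45,100,50),(75,255,255),box); ys,xs=np.nonzero(m); c.append((xs.mean(),ys.mean())); print(c[-1],len(xs),cv2.minAreaRect(cv2.findNonZero(m)))
print(tri(*c), onz("top",c[1],.183))
E
```

```text
(np.float64(261.3557692307692), np.float64(154.80769230769232)) 104 ((261.4499816894531, 154.64999389648438), (6.788225173950195, 16.82914161682129), 81.8698959350586)
(np.float64(191.73480662983425), np.float64(172.27624309392266)) 362 ((191.6920166015625, 171.9440155029297), (16.546905517578125, 22.539567947387695), 10.30484676361084)
(array([0.55404959, 0.15960198, 0.18015367]), array([0.00024861])) [0.55338054 0.15912189 0.183     ]
```

View pics/ct.png

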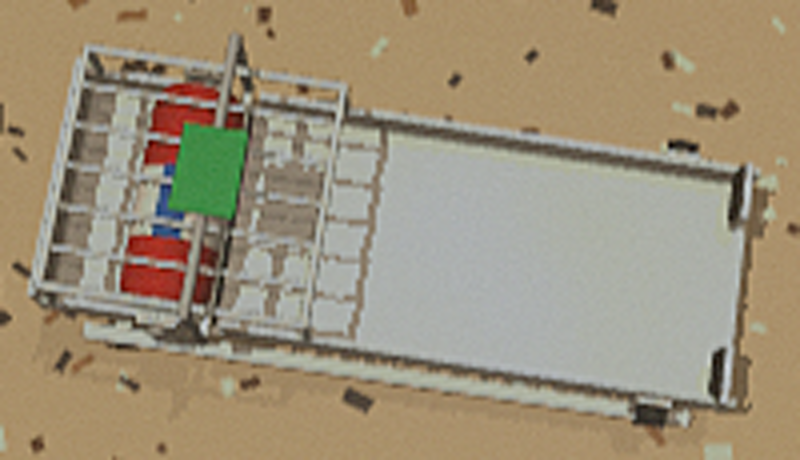

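View pics/cs.png

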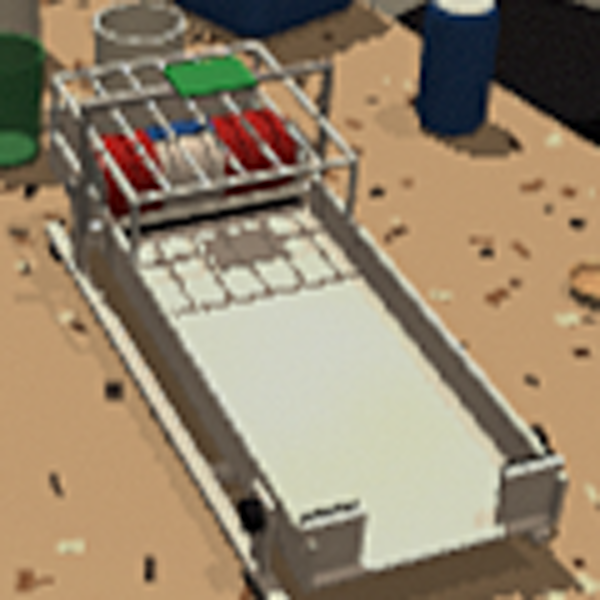

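The crops confirm the red can with a white band, behind the gate and under the green plate. The lip tabs are at crop (738,195) and (717,375), and the hood's top corners are at (88,48), (345,88), (308,330) and (37,290).

```bash
python3 - <<'E'
from h import *
f=lambda x,y:(x/4+140-.375,y/4+130-.375)
P={}
for k,p,z in(("hbl",(88,48),.144),("hfl",(345,88),.137),("hfr",(308,330),.137),("hbr",(37,290),.144),
 ("tabL",(747,168),.083),("tabL2",(741,225),.083),("tabR",(719,402),.083),("tabR2",(725,348),.083),
 ("wallL0",(360,118),.086),("wallL1",(735,172),.076)):
    P[k]=onz("top",f(*p),z)
    print(k,P[k].round(4))
ang=lambda v:np.degrees(np.arctan2(v[1],v[0]))
for a,b in(("hbl","hfl"),("hbr","hfr"),("wallL0","wallL1")): print(a,b,ang(P[b]-P[a]))
for a,b in(("hbr","hbl"),("hfr","hfl"),("tabR","tabL")): print(a,b,ang(P[b]-P[a])-90)
hb=(P["hbl"]+P["hbr"])/2;hf=(P["hfl"]+P["hfr"])/2;lt=(P["tabL"]+P["tabR"])/2;lt2=(P["tabL2"]+P["tabR2"])/2
print(hb,hf,lt,lt2,"axis",ang(lt-hb),ang(hf-hb),"len",np.linalg.norm((hf-hb)[:2]),np.linalg.norm((lt-hf)[:2]))
s=lambda x,y:(x/5+220-.4,y/5+140-.4)
print("tri tabs",tri(s(360,500),f(741,225)),tri(s(505,467),f(725,348)))
print("tri hoodcorner",tri(s(355,157),f(345,88)),tri(s(135,207),f(308,330)))
E
```

```text
hbl [0.6558 0.2476 0.144 ]
hfl [0.623 0.071 0.137]
hfr [0.4537 0.0995 0.137 ]
hbr [0.4859 0.2794 0.144 ]
tabL [ 0.571  -0.2146  0.083 ]
tabL2 [ 0.5289 -0.207   0.083 ]
tabR [ 0.4024 -0.182   0.083 ]
tabR2 [ 0.4404 -0.189   0.083 ]
wallL0 [0.6174 0.0632 0.086 ]
wallL1 [ 0.5703 -0.2071  0.076 ]
hbl hfl -100.52709552744231
hbr hfr -100.15664170166099
wallL0 wallL1 -99.89974378892849
hbr hbl -100.61647798298848
hfr hfl -99.56518554059092
tabR tabL -100.95190700218981
[0.57083792 0.26350611 0.144     ] [0.53830785 0.08521682 0.137     ] [ 0.48671245 -0.19827134  0.083     ] [ 0.48462917 -0.19800027  0.083     ] axis -100.32477524204658 -100.34025585009425 len 0.1812326566238573 0.28814514555390885
tri tabs (array([ 0.49078216, -0.1884408 ,  0.08055444]), array([0.0583183])) (array([ 0.47297569, -0.21054364,  0.10752392]), array([0.06186583]))
tri hoodcorner (array([0.62368162, 0.07068768, 0.13657324]), array([0.00086546])) (array([0.45556992, 0.09965072, 0.13051984]), array([0.00113369]))
```

Dispenser found: origin (0.528, 0.031), downhill yaw −100.3°. The plate sits at dispenser x = −131, y ≈ 0. I'll move above it with the fingers about 30 mm open.

>>> jog_arm --pt "-0.3 38 -50.1 0 0 0 -85.7" --pt "-0.3 38 -50.1 0 0 0 -85.7" --pt "-0.3 38 -50.1 0 0 0 -85.7" --pt "-0.3 38 -50.1 0 0 0 -85.7" --pt "-0.3 38 -50.1 0 0 0 -85.7" --pt "-0.3 38 -50.1 0 0 0 -85.7" --pt "-0.3 38 -50.1 0 0 0 -85.7" --pt "-0.3 38 -50.1 0 0 0 -85.7" --pt "-0.3 38 -50.1 0 0 0 -85.7" --pt "-0.3 38 -50.1 0 0 0 -85.7"

```text
t: 1.1
tool_pos: [0.4728, 0.253, 0.2497]
orientation: [-3.141, 0.0, 1.385]
ft_force: [0.6, 0.2, -0.2]
width: 0.03
grasp_force: 0.0
```

>>> jog_arm --pt "-0.3 7.8 -10.2 -2.5 0 0 0.3" --pt "-0.3 7.8 -10.2 -2.5 0 0 0.3" --pt "-0.3 7.8 -10.2 -2.5 0 0 0.3" --pt "-0.3 7.8 -10.2 -2.5 0 0 0.3"

```text
t: 1.5
tool_pos: [0.5514, 0.1495, 0.2232]
orientation: [-3.139, 0.001, 1.391]
ft_force: [-0.8, 0.2, -0.4]
width: 0.0299
grasp_force: 0.0
```

```bash
cat >> h.py <<'E'
A=np.radians(-100.3); U=np.array([np.cos(A),np.sin(A)]); V=np.array([-U[1],U[0]]); O=np.array([.5284,.0311])
def disp(p): d=np.asarray(p)[:2]-O; return (d@U).round(4),(d@V).round(4)
E
python3 - <<'E'
from h import *
for n in("side","top"): cv2.imwrite(f"pics/{n}1.png",optics.grab_frame(n))
s=robot.sense(); print(s["t"],s["tool_pos"],s["orientation"],disp(s["tool_pos"]),s["ft_force"])
a=cv2.imread("pics/top1.png")[120:250,140:340]; b=cv2.imread("pics/side1.png")[60:240,180:380]
cv2.imwrite("pics/c1.png",np.vstack([cv2.resize(a,(500,325)),cv2.resize(b,(300,270)) if 0 else cv2.copyMakeBorder(cv2.resize(b,(300,270)),0,0,0,200,0)]))
E
```

```text
1.6 [0.55000123 0.15236816 0.2242393 ] [-3.13967498e+00  4.90644506e-05  1.39468556e+00] (np.float64(-0.1232), np.float64(-0.0004)) [-0.05840281  0.10485392 -0.41583661]
```

View pics/c1.png

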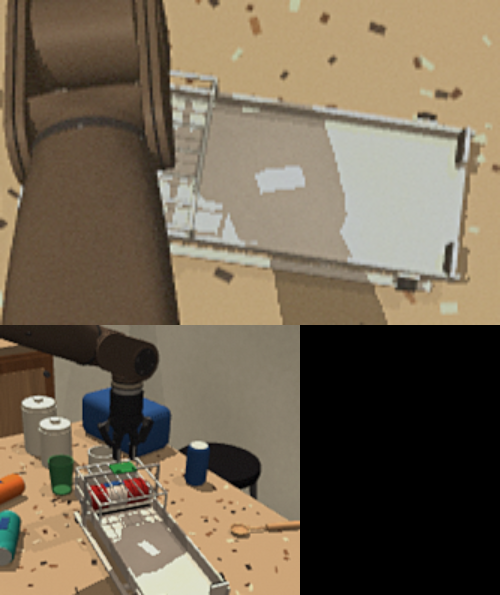

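The crop shows the fingers above the green plate. The arm hides the hood from the top camera, but the red can is clear in the side view, so I'll track it there.

```bash
cat > tr.py <<'E'
from h import *
import sys
from scipy.optimize import minimize_scalar
def cpos(x): p=O+U*x; return [p[0],p[1],.052-.038*(x+.055)+.033]
def red(im):
    m=cv2.inRange(cv2.cvtColor(im,cv2.COLOR_BGR2HSV),(0,150,60),(6,255,255))|cv2.inRange(cv2.cvtColor(im,cv2.COLOR_BGR2HSV),(174,150,60),(180,255,255))
    k=np.zeros_like(m); k[150:262,225:335]=m[150:262,225:335]; return k
def canx(im,off):
    ys,xs=np.nonzero(red(im)); c=np.array([xs.mean(),ys.mean()])-off
    r=minimize_scalar(lambda x:np.sum((proj("side",cpos(x))-c)**2),bounds=(-.2,.25),method="bounded"); return r.x,np.sqrt(r.fun),len(xs)
i0=cv2.imread("pics/side1.png"); ys,xs=np.nonzero(red(i0)); off=np.array([xs.mean(),ys.mean()])-proj("side",cpos(-.1575))
if __name__=="__main__":
    im=optics.grab_frame("side"); s=robot.sense(); cv2.imwrite(f"pics/s{s['t']:.2f}.png",im)
    print("t",round(s["t"]-.05,3),"can",np.round(canx(im,off),4),"tool",disp(s["tool_pos"]),s["tool_pos"].round(4),s["ft_force"].round(1))
E
python3 -c "
from tr import *
print(off,[canx(cv2.imread(f'pics/side{i}.png'),off) for i in(0,1)])"
```

```text
[ 2.57956172 -3.22032119] [(np.float64(-0.15841141113576201), np.float64(0.1951505158766978), 204), (np.float64(-0.1574999123900383), np.float64(1.43962949833053e-05), 213)]
```

>>> jog_arm --pt "-0.3 0.05 0 -2.1 0 0 0" --pt "-0.3 0.05 0 -2.1 0 0 0"

```text
t: 1.8
tool_pos: [0.5487, 0.1539, 0.2017]
orientation: [-3.137, 0.001, 1.398]
ft_force: [0.8, -0.1, -0.6]
width: 0.0298
grasp_force: 0.0
```

>>> jog_arm --pt "-0.3 0 0 -2.2 0 0 0" --pt "-0.3 0 0 -2.2 0 0 0"

```text
t: 2.0
tool_pos: [0.5515, 0.1544, 0.1842]
orientation: [3.138, -0.002, 1.398]
ft_force: [0.1, 0.5, 3.9]
width: 0.0302
grasp_force: 2.2
```

```bash
python3 tr.py
```

```text
t 2.0 can [-1.554e-01  1.570e-01  2.110e+02] tool (np.float64(-0.1255), np.float64(0.0007)) [0.5515 0.1544 0.1846] [0.3 0.7 4.6]
```

>>> jog_arm --pt "-0.3 0 0 -0.4 0 0 0" --pt "-0.3 0 0 -0.4 0 0 0"

```text
t: 2.25
tool_pos: [0.5517, 0.1545, 0.183]
orientation: [3.138, -0.002, 1.398]
ft_force: [-3.8, -0.8, 13.1]
width: 0.0301
grasp_force: 6.2
```

```bash
python3 tr.py
```

```text
t 2.25 can [-1.346e-01  1.174e-01  2.420e+02] tool (np.float64(-0.1256), np.float64(0.0008)) [0.5517 0.1545 0.183 ] [-4.   0.3 10.9]
```

>>> jog_arm --pt "-0.3 0 0 0 0 0 0"

```text
t: 2.4
tool_pos: [0.5517, 0.1545, 0.1831]
orientation: [3.138, -0.002, 1.398]
ft_force: [-3.6, 0.4, 11.8]
width: 0.0303
grasp_force: 6.0
```

```bash
python3 tr.py
```

```text
t 2.4 can [-1.243e-01  3.090e-01  2.430e+02] tool (np.float64(-0.1256), np.float64(0.0008)) [0.5517 0.1545 0.183 ] [-4.2 -0.4 11.7]
```

>>> jog_arm --pt "-0.3 0 0 0 0 0 0"

```text
t: 2.55
tool_pos: [0.5517, 0.1545, 0.183]
orientation: [3.138, -0.002, 1.398]
ft_force: [-3.0, 0.4, 12.6]
width: 0.0301
grasp_force: 6.0
```

```bash
python3 tr.py; cat > pl.py <<'E'
from tr import *
import glob
L=[cv2.resize(cv2.imread(f)[140:240,225:305],(240,300),interpolation=cv2.INTER_CUBIC) for f in ["pics/side1.png"]+sorted(glob.glob("pics/s2.*.png"))]
cv2.imwrite("pics/m.png",np.vstack([np.hstack(L[:3]),np.hstack((L[3:]+[L[0]]*3)[:3])]))
E
python3 pl.py
```

```text
t 2.55 can [-1.077e-01  3.790e-02  2.640e+02] tool (np.float64(-0.1256), np.float64(0.0008)) [0.5517 0.1545 0.183 ] [-3.8 -0.3 12.1]
```

View pics/m.png

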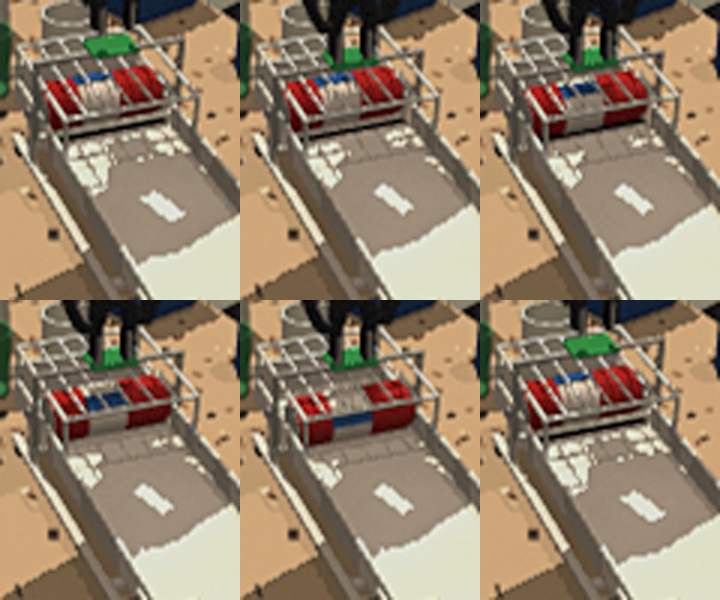

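The mosaic shows the can rolling: the blue mark has turned from the top to the front by t = 2.55, with the can at about x = −108 mm. Time to lift off the plate and go over the hood.

>>> jog_arm --pt "-0.3 0 0 1.2 0 0 0" --pt "-0.3 -0.45 -2.46 4.5 0 0 0" --pt "-0.3 -1.34 -7.4 4.5 0 0 0" --pt "-0.3 -2.2 -12.2 4.0 0 0 0" --pt "-0.3 -2.95 -16.1 1.0 0 0 0"

```text
t: 3.1
tool_pos: [0.5234, -0.0096, 0.193]
orientation: [3.131, 0.001, 1.398]
ft_force: [0.6, -0.2, 0.2]
width: 0.0296
grasp_force: 0.0
```

```bash
python3 tr.py
```

```text
t 3.1 can [-3.7900e-02  1.5646e+00  4.0200e+02] tool (np.float64(0.0454), np.float64(-0.002)) [ 0.5183 -0.0132  0.1847] [-1.1 -2.  -3.7]
```

>>> jog_arm --pt "-0.3 -0.32 -1.8 -4.6 0 0 0" --pt "-0.3 -0.7 -3.8 -8.4 0 0 0"

```text
t: 3.35
tool_pos: [0.5142, -0.0462, 0.1039]
orientation: [3.14, 0.0, 1.397]
ft_force: [-0.4, 0.1, 0.0]
width: 0.0297
grasp_force: 0.0
```

```bash
python3 tr.py; python3 - <<'E'
import cv2,glob,numpy as np
f=sorted(glob.glob("pics/s3.*.png")); print(f)
cv2.imwrite("pics/n.png",np.hstack([cv2.resize(cv2.imread(x)[140:260,225:335],(396,432),interpolation=cv2.INTER_CUBIC) for x in f]))
E
```

```text
t 3.35 can [-8.0000e-03  9.9258e+00  2.6500e+02] tool (np.float64(0.0804), np.float64(-0.005)) [ 0.5091 -0.0471  0.0967] [-3.9 -1.7 -3.5]
['pics/s3.15.png', 'pics/s3.40.png']
```

View pics/n.png

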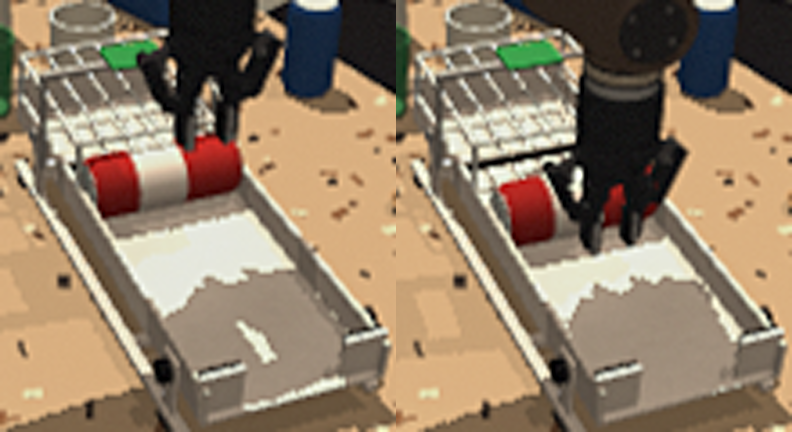

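Left frame (t = 3.10): the can is clear of the hood, at roughly (160,175). Right frame (t = 3.35): the fingers are just ahead of it at (610,235), the left red block is at (530,208), and the gate is back up. The hand hides the middle of the can, so I'll locate it by the left red block alone.

```bash
cat > tl.py <<'E'
from tr import *
# left red block of the can: centre of the block on the can surface, calibrated on the start picture
def leftc(im):
    m=cv2.morphologyEx(red(im),cv2.MORPH_CLOSE,np.ones((3,3)))
    n,l,st,c=cv2.connectedComponentsWithStats(m); big=[i for i in range(1,n) if st[i,4]>40]
    i=min(big,key=lambda i:c[i][0]); return c[i],st[i]
SIDE=-1 if proj("side",np.r_[O-V*.08,.08])[0]<proj("side",np.r_[O+V*.08,.08])[0] else 1
def bp(x,s=.056):
    p=O+U*x+V*SIDE*s; return proj("side",[p[0],p[1],cpos(x)[2]])
# visible part lies toward camera/up: add front-top surface offset
def bp2(x,s=.055):
    p=O+U*(x+.012)+V*SIDE*s; return proj("side",[p[0],p[1],cpos(x)[2]+.018])
def lx(im):
    c,st=leftc(im); r=minimize_scalar(lambda x:np.sum((bp2(x)-c)**2),bounds=(-.2,.25),method="bounded"); return r.x.round(4),np.sqrt(r.fun).round(2),c.round(1),st[4]
if __name__=="__main__":
    for f in ["side0","side1","s2.05","s2.30","s2.45","s2.60","s3.15","s3.40"]: print(f,lx(cv2.imread(f"pics/{f}.png")))
E
python3 tl.py
```

```text
side0 (np.float64(-0.1583), np.float64(0.09), array([245.2, 172.7]), np.int32(115))
side1 (np.float64(-0.1575), np.float64(0.15), array([245.3, 172.8]), np.int32(117))
s2.05 (np.float64(-0.1545), np.float64(0.14), array([245.6, 173.2]), np.int32(121))
s2.30 (np.float64(-0.1378), np.float64(0.09), array([247.1, 175.6]), np.int32(127))
s2.45 (np.float64(-0.1271), np.float64(0.18), array([248.2, 177. ]), np.int32(126))
s2.60 (np.float64(-0.112), np.float64(0.38), array([249.8, 179.1]), np.int32(137))
s3.15 (np.float64(-0.0399), np.float64(0.19), array([256.6, 190.3]), np.int32(184))
s3.40 (np.float64(0.0064), np.float64(0.11), array([261.7, 197.8]), np.int32(203))
```

>>> jog_arm --pt "-0.3 -0.17 -1.48 -2.3 0 0 0" --pt "-0.3 -0.38 -3.2 -2.4 0 0 0" --pt "-0.3 -0.63 -5.12 -2.5 0 0 0" --pt "-0.3 -0.97 -7.0 -2.6 0 0 0" --pt "-0.3 -1.28 -8.66 -2.7 0 0 0" --pt "-0.3 -1.53 -10.04 -2.8 0 0 0" --pt "-0.3 -1.72 -11.12 -2.8 0 0 0" --pt "-0.3 -1.87 -11.9 -2.9 0 0 0" --pt "-0.3 -1.97 -12.5 -2.9 0 0 0" --pt "-0.3 -2.04 -12.9 -2.9 0 0 0"

```text
t: 4.4
tool_pos: [0.4938, -0.1754, 0.0751]
orientation: [-3.141, -0.0, 1.396]
ft_force: [0.1, -0.5, -0.1]
width: 0.0299
grasp_force: 0.0
```

```bash
python3 - <<'E'
from tl import *
im=optics.grab_frame("side"); t=optics.grab_frame("top"); s=robot.sense(); print(s["t"],lx(im),disp(s["tool_pos"]),s["tool_pos"],s["ft_force"])
cv2.imwrite("pics/e.png",np.hstack([cv2.resize(im[140:260,225:335],(396,432),interpolation=cv2.INTER_CUBIC),cv2.resize(t[130:238,240:340],(400,432),interpolation=cv2.INTER_CUBIC)]))
E
```

```text
4.5 (np.float64(0.1727), np.float64(0.3), array([282.2, 228.9]), np.int32(239)) (np.float64(0.2093), np.float64(0.0029)) [ 0.49385797 -0.17539226  0.07505932] [-0.2466859   0.0404169   0.13508763]
```

View pics/e.png

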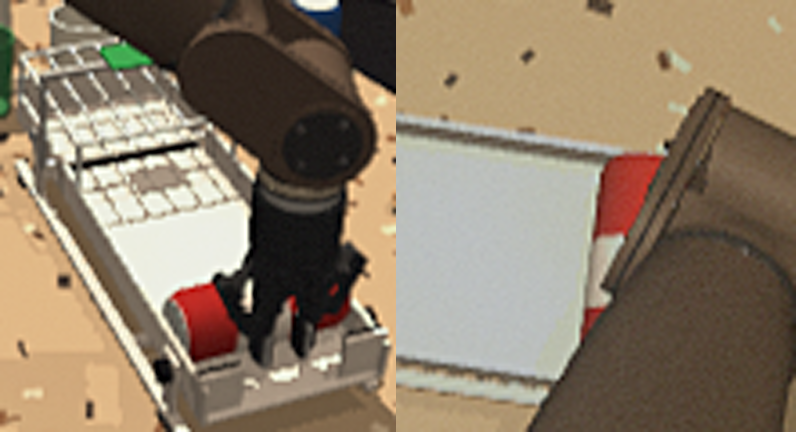

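```bash
python3 - <<'E'
from h import *
im=cv2.imread("pics/e.png")[:,396:]
def f(x,y): return ((x+.5)/4-.5+240,(y+.5)/4-.5+130)
m=cv2.inRange(cv2.cvtColor(im,cv2.COLOR_BGR2HSV),(0,150,60),(6,255,255))|cv2.inRange(cv2.cvtColor(im,cv2.COLOR_BGR2HSV),(174,150,60),(180,255,255))
for y in(170,190,210,222,312,320,330):
    xs=np.nonzero(m[y])[0]
    if len(xs): d=disp(onz("top",f(xs[0],y),.080)); print(y,xs[0],d,"centre",d[0]+.0326)
E
```

```text
170 209 (np.float64(0.136), np.float64(0.0709)) centre 0.1686
190 205 (np.float64(0.135), np.float64(0.0556)) centre 0.1676
210 201 (np.float64(0.1339), np.float64(0.0404)) centre 0.16649999999999998
222 201 (np.float64(0.135), np.float64(0.0316)) centre 0.1676
312 189 (np.float64(0.1346), np.float64(-0.0349)) centre 0.1672
320 189 (np.float64(0.1354), np.float64(-0.0406)) centre 0.16799999999999998
330 186 (np.float64(0.1342), np.float64(-0.048)) centre 0.1668
```

>>> jog_arm --pt "-0.3 0 0 0 0 0 0" --pt "-0.3 0 0 0 0 0 0" --pt "-0.3 0 0 0 0 0 0"

```text
t: 4.8
tool_pos: [0.494, -0.175, 0.0752]
orientation: [3.141, 0.0, 1.397]
ft_force: [-0.1, -1.4, 1.3]
width: 0.03
grasp_force: 0.4
```

The can is caught and square at x ≈ 168 mm. Now I'll ease it down to the lip.

>>> jog_arm --pt "-0.3 -0.07 -0.4 0 0 0 0" --pt "-0.3 -0.14 -0.8 0 0 0 0" --pt "-0.3 -0.21 -1.2 0 0 0 0" --pt "-0.3 -0.28 -1.6 0 0 0 0" --pt "-0.3 -0.36 -2.0 0 0 0 0" --pt "-0.3 -0.43 -2.4 0 0 0 0" --pt "-0.3 -0.5 -2.8 0 0 0 0" --pt "-0.3 -0.57 -3.1 0 0 0 0" --pt "-0.3 -0.63 -3.4 0 0 0 0" --pt "-0.3 -0.68 -3.7 0 0 0 0"

```text
t: 5.8
tool_pos: [0.487, -0.2124, 0.075]
orientation: [3.142, -0.0, 1.396]
ft_force: [0.6, -0.4, -0.3]
width: 0.0301
grasp_force: 0.0
```

>>> jog_arm --pt "-0.3 -0.1 -0.5 0 0 0 0" --pt "-0.3 -0.2 -1.0 0 0 0 0" --pt "-0.3 -0.3 -2.0 0 0 0 0" --pt "-0.3 -0.3 -2.0 2.0 0 0 0" --pt "-0.3 -0.3 -2.0 6.0 0 0 0" --pt "-0.3 -0.3 -2.0 11.0 0 0 0" --pt "-0.3 -0.3 -2.0 16.0 0 0 0" --pt "-0.3 -0.3 -2.0 18.0 0 0 0" --pt "-0.3 -0.3 -2.0 18.0 0 0 0"

```text
t: 6.7
tool_pos: [0.4859, -0.2341, 0.2603]
orientation: [3.133, 0.005, 1.396]
ft_force: [-0.5, 0.4, 0.0]
width: 0.0298
grasp_force: 0.0
```

```bash
python3 - <<'E'
from tl import *
im=optics.grab_frame("side"); t=optics.grab_frame("top"); s=robot.sense(); print(s["t"],lx(im),disp(s["tool_pos"]),s["tool_pos"],s["ft_force"])
cv2.imwrite("pics/g.png",np.hstack([cv2.resize(im[140:260,225:335],(396,432),interpolation=cv2.INTER_CUBIC),cv2.resize(t[130:238,240:340],(400,432),interpolation=cv2.INTER_CUBIC)]))
E
```

```text
6.8 (np.float64(0.1954), np.float64(1.03), array([286.5, 233. ]), np.int32(223)) (np.float64(0.2673), np.float64(0.0032)) [ 0.4837719  -0.23243406  0.25460594] [-0.56307235 -0.3771933  -0.82801804]
```

View pics/g.png

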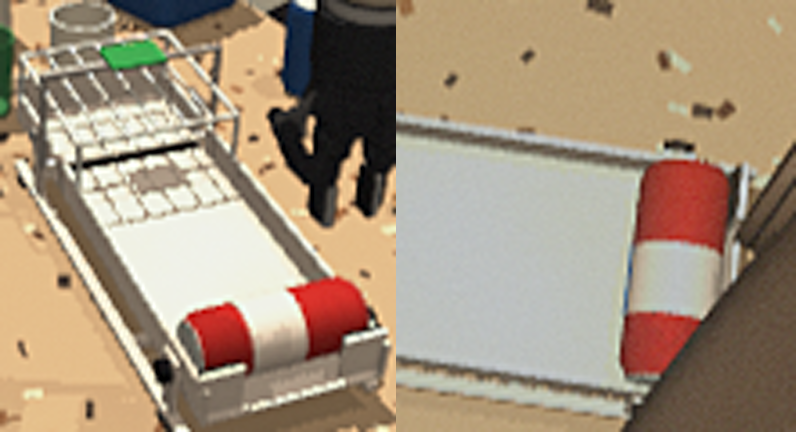

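The can lies square against both tabs, at about (270,325) in the left view. The gate rod is up and the hand is clear, so I'll hand the job in.

```bash
python3 -c "
from rig import robot
print(robot.finish_job())"
```

```text
the job is handed in; nothing more can be done
None
```

The red can was let out, caught gently on the open runway at x ≈ 168 mm and eased down. It lies square against the front lip, with the gate up and the hand clear. The job is handed in; no verdict came back.

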